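# Guard the cube and hold the enabling button

### The arm

A 7-joint arm with a two-finger parallel gripper is mounted at the origin on the work surface. World frame = base frame: x ahead of the robot, y to its left, z up, the work surface at z = 0. Lengths are in m, angles in rad, forces in N, time in s.
With the tool pointing down it reaches from about 0.425 to 0.875 m from the base axis. Payload 4.7 kg.
Tool frame: the origin (TCP) lies midway between the tips of the shut fingers; the grasp point (between the pads) lies 19 mm behind it (ctrl.grip_point_offset is the distance from the TCP to the grasp point, in m); z points along the fingers, y is the line along which they close (so a half turn about z gives the same grasp; the last joint's range is limited). The gripper opens to 87 mm and grips with 3 to 60 N. Pads are 19 mm wide; open, the fingers measure 117 mm over their backs; the gripper's body (75 mm by 190 mm) begins 51 mm behind the grasp point.
Start: joints at [1.211, 0.321, -0.07, 1.45, 0.023, 1.371, -0.057], TCP at [0.237, -0.605, 0.223] pointing down, gripper open.
Joint ranges: [-2.86, 2.86], [-0.3, 2.09], [-1.38, 1.24], [0.06, 2.45], [-1.56, 4.7], [0.09, 2.05], [-2.69, 2.69]. Speed limits (rad/s): [2.57, 2.57, 3.14, 3.14, 3.14, 3.14, 3.14].

### API

Orientations are given as a rotation vector (axis times angle).
In Python, from bench import ctrl gives the robot as it stands. The module is installed in compiled form; this text tells all that it offers.
- The arm moves only by the shell command python3 -m handwheel 'ROWS' [OPENING] [FORCE]. ROWS is JSON, a list of rows, each an object of numbers: "x", "y", "z": the shift along the tool's x, y, z in m; "wx", "wy", "wz": the turn, a rotation vector about the tool's x, y, z in degrees. A call has 1 to 10 rows; each row is the pose to reach, as a shift and turn from the pose commanded when the call began, along the tool's axes at that moment; what a row does not reach only later rows make up. A row lasts 1/12 s, in which the tool goes at most 41.7 mm and 7.16 degrees, less where a joint would pass 70% of its speed; a pose out of reach is approached as far as the arm can. A call with a gripper value outside its range is refused whole. OPENING is the finger opening in m, from 0 to 0.087, set as the call begins (- or left out, the last holds). The fingers move at their own pace and stop on an object; FORCE is the grip in N (left out, the last holds). Time passes only in rows, so rows that repeat a pose let the fingers close. It gives the time, the measured TCP pose, the force, the opening and the grip force at its end, in the units of the state.
- ctrl.get_state(): the state, without advancing time (a new reading comes with each control period).
- ctrl.get_image(name): name is "side" or "top" or "wrist"; returns a dict with "image" (384x512x3 uint8, red, green, blue), "K" (3x3 intrinsics, pixels), "world_to_cam" (4x4, takes a point from world to camera coordinates); the wrist camera has in their place "hand_eye" (4x4, takes a point from camera to tool coordinates, whose origin is the TCP and whose axes are the flange's). Camera axes: x right, y down, z forward; pixel columns grow to the right and rows downward; lengths in m; the calibration is good to about 2 mm. A picture is of the moment at which its call begins: read the wrist's pose just before it. There is no depth.
- ctrl.close_job(): hands the job in; it is judged then, once.
The state is a dict: "time": time; "joint_positions": joint angles; "qd": joint speeds; "joint_torque": joint torques, N m; "position": TCP position; "tool_rot": TCP orientation; "ft_force": force on the tool from outside, world axes, zero at the start; "torque": the same for the moment, N m; "grip_width": opening from 0.0 (shut) to 1.0 (fully open); "grip_force": force on a finger pad.
Only numpy, scipy, OpenCV 4.12 (cv2) and the standard library are available. Lean on these libraries where they do the work, as an engineer would, in place of code of your own. Each camera call takes 0.05 s, during which the arm holds its last target. There are 200 camera calls.

### The job

Slide the blue mesh guard along its rail until it stands centred in front of the grey mortar cube on the tester (not in front of the brass gauge). Only then press the round button of the yellow enabling box halfway down, never right to the bottom, and finish while holding it halfway; leave the cube, gauge, spare cube and brush where they are.

Things in the scene. Friction and masses are not known exactly. Their poses are not given: they have to be found in the camera images.
- tester: Fixed two-station tester: grey bed 220 (x) x 380 (y) x 30 mm, origin under its centre, y along the guard rail, front (-x) towards the robot. Two platens, top 40 mm up, at x = 20, y = +70 and -70 mm; over them a white crossbeam 32 mm deep, 370 mm wide, with two columns, up to 192 mm above the table. Guard rail at x = -95 mm. Place and yaw vary.
- guard (a joint): Position of the blue mesh guard on its rail, 0 to 0.18 m, growing towards the tester's +y; at 0.09 it is in the middle of the bed. About 2 N of friction; it stays where it is left. Its panel is 130 mm wide (along the rail), 6 mm thick, from 43 to 123 mm above the table, its middle straight below its grip.
- guard_grip (a point): Centre of the guard's black grip block, 24 (x) x 30 (y) x 42 mm, on the middle of the guard's upper edge; this point is 145 mm above the table, the grip's top 165 mm. Axes as the tester's, y along the rail. The guard is centred in front of the cube when the cube's centre is at y = 0 in this point's frame.
- specimen: Grey mortar cube, 70 mm sides, 0.5 to 1 kg, loose on one platen of the tester (either one, up to 12 mm off the platen's middle along the rail); origin at the centre of its underside.
- gauge: Brass spool-shaped gauge, 68 mm diameter, 70 mm high, loose on the other platen; origin at the centre of its underside. Leave alone.
- console: Fixed yellow enabling box, 120 x 120 x 50 mm, origin under its centre; a black collar of 64 mm diameter, top 56 mm above the table, surrounds the button in its middle. Place and yaw vary.
- button (a joint): Travel of the spring-loaded button, 0 released to 0.02 m at the bottom, straight down. The spring pushes back with about 4 N at once, 8.5 N at half travel (0.010 m) and 13 N at the bottom; it springs up when let go.
- button_top (a point): Centre of the button's flat round top, 40 mm diameter, which is 82 mm above the table when released and 72 mm at half travel. The upper 16 mm of the button are white, below that it is green: 10 mm of green show when released, none when it is halfway down. The point moves with the button.
- spare: Spare grey mortar cube, 70 mm sides, loose on the table; origin at the centre of its underside. Leave alone.
- brush: Hand brush with a wooden handle, about 200 mm long and 40 mm wide, lying on the table beyond the yellow box, handle along its own -x; origin at its underside. Leave alone.
Not all that is in view belongs to the job. Several things look just like the console: the one meant starts farthest from the robot's base.

How it is judged:
On the way, in this order (a step that is already met when the one before it is completed fails the run):
1. the guard stands centred in front of the mortar cube, the button still released (y of specimen in the frame of guard_grip between -0.015 and 0.015 m and value of joint button below 0.003 m), for 0.3 s.
2. the robot holds the button halfway down (y of specimen in the frame of guard_grip between -0.015 and 0.015 m and value of joint button between 0.006 and 0.014 m and contact force between any of the fingers, the arm and button_c0 above 2 N), for 0.5 s.
At the end, for the whole second after the job is handed in: The guard's middle is within 15 mm of the mortar cube's centre along the rail, the robot itself pushes the button (more than 2 N) and keeps it still at 6 to 14 mm of its 20 mm travel, and cube, gauge, spare cube and brush are within 15 mm of where they started (all of step 2 and velocity of joint button between -0.01 and 0.01 m/s and distance of each of specimen, gauge, spare, brush from where it was at the start of the episode below 0.015 m); the arm keeps its last pose, push and grip.
It fails at once if the button is pressed to the bottom (beyond 18 mm) (value of joint button above 0.018 m).
It fails at once if the button is pressed while the guard is not in front of the cube (value of joint button above 0.004 m and not (y of specimen in the frame of guard_grip between -0.025 and 0.025 m)).
It fails at once if the cube, gauge, spare cube or brush is moved more than 20 mm (distance of any of specimen, gauge, spare, brush from where it was at the start of the episode above 0.02 m).
It also fails if it takes over 45 s, if anything falls off the work surface, if the arm or the gripper's body presses on something with over 40 N, if the wrist force passes 120 N, or if a joint passes its speed limit or range.

## Working session

There is one attempt and no reset: what is moved stays moved. The work goes in short steps, Python scripts to look and compute and a shell command to move; the robot and the scene stay as the last step left them, time stands still between calls to the robot, and variables do not carry over. Pictures are saved under pics/ and viewed, at most 10 in all, crops included, and the job is handed in when it is done.

```bash
mkdir -p pics
cat > h.py <<'E'
from bench import ctrl
import numpy as np, cv2
from scipy.spatial.transform import Rotation as R
def snap(n,f):
    d=ctrl.get_image(n); cv2.imwrite('pics/'+f,d['image'][:,:,::-1]); np.savez('pics/'+f+'.npz',K=d['K'],T=d.get('world_to_cam',d.get('hand_eye'))); return d
def ray(f,uv,z):
    c=np.load('pics/'+f+'.npz'); T=np.linalg.inv(c['T']); r=T[:3,:3]@np.linalg.inv(c['K'])@[uv[0],uv[1],1]; o=T[:3,3]
    return o+r*(z-o[2])/r[2]
def proj(f,p):
    c=np.load('pics/'+f+'.npz'); q=c['K']@(c['T']@np.append(p,1))[:3]; return q[:2]/q[2]
E
python3 - <<'E'
from h import *
a=snap('top','top0.png');b=snap('side','side0.png')
for d in(a,b): print(d['K'].round(1).tolist(),np.linalg.inv(d['world_to_cam']).round(3).tolist())
s=ctrl.get_state();print(s)
E
```

```text
[[385.2, 0.0, 257.3], [0.0, 385.2, 191.1], [0.0, 0.0, 1.0]] [[-0.023, -0.996, 0.082, 0.436], [-1.0, 0.023, -0.003, 0.01], [0.001, -0.082, -0.997, 1.203], [0.0, 0.0, 0.0, 1.0]]
[[377.2, 0.0, 257.7], [0.0, 377.2, 197.3], [0.0, 0.0, 1.0]] [[0.979, -0.129, 0.159, 0.359], [-0.204, -0.584, 0.785, -0.734], [-0.009, -0.801, -0.598, 0.68], [0.0, 0.0, 0.0, 1.0]]
{'time': 0.1, 'joint_positions': array([ 1.21110352,  0.32173602, -0.07009663,  1.45155199,  0.02261493,
        1.37077435, -0.05691645]), 'qd': array([-0.00174244, -0.00164002, -0.00136577, -0.0035625 , -0.00052513,
        0.00062492, -0.00062468]), 'joint_torque': array([-5.04094041e-04, -4.92572057e+01, -4.06045401e-01, -3.13398314e+01,
       -6.41870778e-02,  3.95315664e-02,  7.69318126e-05]), 'position': array([ 0.23712656, -0.60468129,  0.22157982]), 'tool_rot': array([-3.08527355e+00, -5.83476588e-01,  6.48688267e-04]), 'ft_force': array([-0.22699259, -0.38860321, -0.31644082]), 'torque': array([-0.027348  ,  0.04093096, -0.00462898]), 'grip_force': 0.0, 'grip_width': 0.9996294916179363}
```

View pics/top0.png

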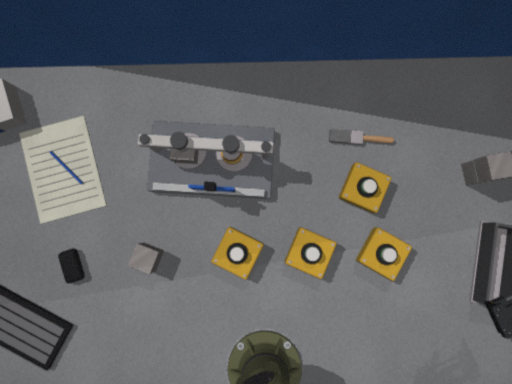

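View pics/side0.png

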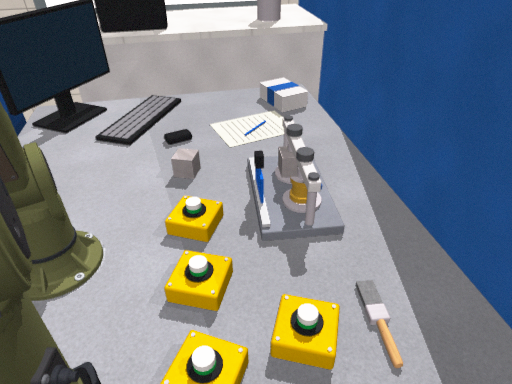

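The top view shows the tester around (212,160), with its guard grip at (210,187). The cube is at the left (+y) station, (184,154), and the gauge at (233,153). The farthest yellow box has its button at (369,187), with the brush at (362,138). I'll zoom in to measure.

Run:
```python
from h import *
a=cv2.imread('pics/top0.png')[115:205,135:285];b=cv2.imread('pics/side0.png')[105:245,235:355]
cv2.imwrite('pics/z.png',np.vstack([cv2.resize(a,None,fx=5,fy=5,interpolation=cv2.INTER_CUBIC)]))
cv2.imwrite('pics/z2.png',cv2.resize(b,None,fx=4,fy=4,interpolation=cv2.INTER_CUBIC))
```

```text
(no output)
```

View pics/z.png

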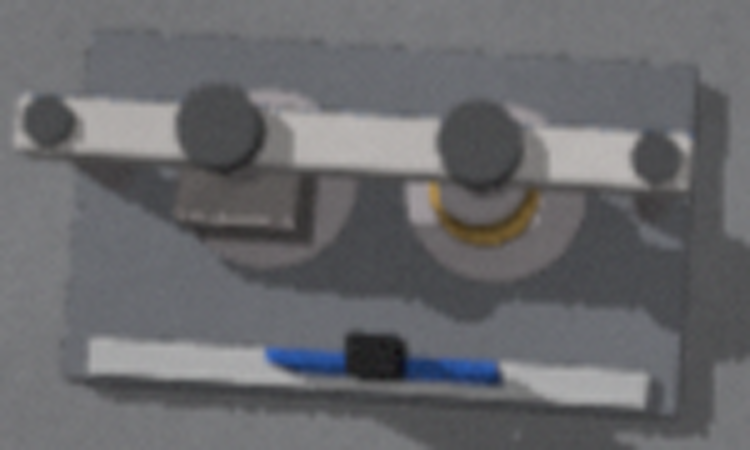

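View pics/z2.png

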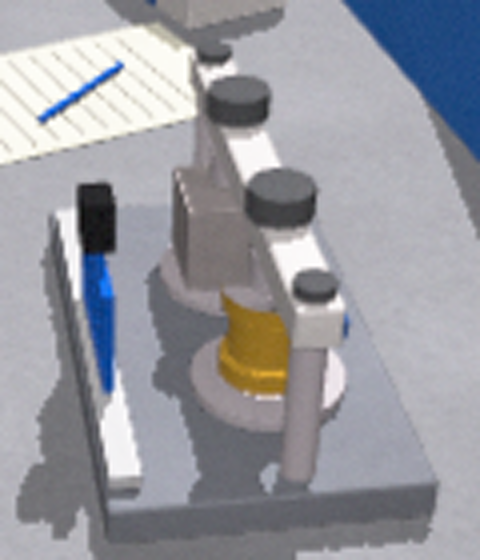

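The zoomed crops give the bed corners in the top crop at about (90,30), (697,65), (675,412) and (65,378). The cube's top front edge runs from (179,220) to (298,224), and the grip top is centred at (375,353).

Run:
```python
from h import *
f='top0.png'
def P(u,v,z): return ray(f,((u+.5)/5-.5+135,(v+.5)/5-.5+115),z)[:2]
c=[P(90,30,.03),P(697,65,.03),P(675,412,.03),P(65,378,.03)]
print('bed',np.round(c,4).tolist(), np.linalg.norm(c[0]-c[1]),np.linalg.norm(c[2]-c[3]),np.linalg.norm(c[1]-c[2]))
o=np.mean(c,0); d=(c[0]+c[3]-c[1]-c[2]); d/=np.linalg.norm(d)
# rail & beam ends for yaw
r=P(88,357,.04)-P(648,388,.04); r/=np.linalg.norm(r)
b=P(17,122,.19)-P(690,161,.19); b/=np.linalg.norm(b)
for v in (d,r,b): print('yaw deg',np.degrees(np.arctan2(-v[0],v[1])))
ey=(d+r+b);ey/=np.linalg.norm(ey); ex=np.array([ey[1],-ey[0]])
L=lambda p:np.round([(p-o)@ex,(p-o)@ey],4)
print('o',o,'ey',ey)
print('rail ends',L(P(88,357,.04)),L(P(648,388,.04)),'beam',L(P(17,122,.19)),L(P(690,161,.19)))
g=P(376,351,.165);print('grip',g,L(g))
print('panel ends',L(P(267,353,.123)),L(P(499,370,.123)))
print('cube front',L(P(179,220,.11)),L(P(298,224,.11)))
print('plat',L(P(265,178,.04)),L(P(497,192,.04)))
# segment white button tops
im=cv2.imread('pics/top0.png');
sub=im[170:205,350:390].min(2); n,l,s,ct=cv2.connectedComponentsWithStats((sub>150).astype('uint8'))
print('btn px',s[1:,4],ct[1:]+[350,170],[ray(f,q+[350,170],.082).round(4).tolist() for q in ct[1:]])
hsv=cv2.cvtColor(im,cv2.COLOR_BGR2HSV)[155:220,330:400]; m=cv2.inRange(hsv,(15,150,100),(35,255,255))
cn=max(cv2.findContours(m,0,2)[0],key=cv2.contourArea); R_=cv2.minAreaRect(cn);q=np.array(R_[0])+[330,155]
print('box',q,R_,ray(f,q,.05))
f2='side0.png'
sub=cv2.imread('pics/'+f2)[295:350,285:330].min(2);n,l,s,ct=cv2.connectedComponentsWithStats((sub>150).astype('uint8'));print('side btn',s[1:],ct[1:]+[285,295])
# side cube near vertical edge top
for u,v,n in((188,186,'near top corner'),(172,170,'far')): print(n,L(ray(f2,((u+.5)/4-.5+235,(v+.5)/4-.5+105),.11)[:2]))
g2=ray(f2,(97/4+235,186/4+105),.165);print('grip side',g2,L(g2[:2]))
```

```text
bed [[0.7595, 0.3265], [0.7288, -0.0494], [0.5137, -0.0302], [0.5431, 0.342]] 0.3771869758886438 0.37337633838353707 0.2159634435718227
yaw deg -4.590324891553598
yaw deg -4.496155218238426
yaw deg -4.670199591319229
o [0.63629364 0.14722537] ey [0.07994771 0.99679906]
rail ends [-0.0956  0.1709] [-0.0951 -0.1693] beam [0.0159 0.177 ] [ 0.0153 -0.1827]
grip [0.54161587 0.13550575] [-0.0934 -0.0193]
panel ends [-0.0942  0.0474] [-0.0964 -0.0837]
cube front [-0.0195  0.1056] [-0.0179  0.0373]
plat [0.0202 0.0716] [ 0.0196 -0.0705]
btn px [125] [[369.464 185.64 ]] [[0.5369, -0.3213, 0.082]]
box [365.17377472 186.88852501] ((35.17377471923828, 31.888525009155273), (40.883522033691406, 38.478607177734375), 23.629377365112305) [ 0.53625336 -0.3177281   0.05      ]
side btn [[  0   1   4   3  10]
 [  8   0  37   7 142]
 [ 13   8  21  22 360]
 [ 43  52   2   3   6]] [[286.2        297.        ]
 [316.37323944 296.91549296]
 [307.575      313.54166667]
 [328.5        348.        ]]
near top corner [-0.0138  0.0777]
far [-0.0217  0.1036]
grip side [0.5428399  0.14450473 0.165     ] [-0.0929 -0.0102]
```

```bash
cat >> h.py <<'E'
def go(p,yaxis=None):
    s=ctrl.get_state(); M=R.from_rotvec(s['tool_rot']); 
    print('t',round(s['time'],2),'pos',s['position'].round(4),'F',s['ft_force'].round(1),'w',round(s['grip_width']*87,1),'gf',s['grip_force'])
    print('shift',(M.inv().apply(np.array(p)-s['position'])*1000).round(1))
    if yaxis is not None:
        y=np.append(yaxis,0);y/=np.linalg.norm(y)
        for y in(y,-y):
            z=np.array([0,0,-1.]);W=R.from_matrix(np.c_[np.cross(y,z),y,z]); print('turn',np.degrees((M.inv()*W).as_rotvec()).round(2))
E
python3 - <<'E'
from h import *
ey=[.07995,.9968]
go((.50,-.30,.25),ey); go((.542,.1355,.23),ey)
E
```

```text
t 0.1 pos [ 0.2371 -0.6047  0.2216] F [-0.2 -0.4 -0.3] w 87.0 gf 0.0
shift [ 356.  -187.7  -28.1]
turn [-4.00e-02 -1.30e-01 -1.54e+02]
turn [-0.09  0.03 26.  ]
t 0.1 pos [ 0.2371 -0.6047  0.2216] F [-0.2 -0.4 -0.3] w 87.0 gf 0.0
shift [ 554.1 -577.7   -7.5]
turn [-4.00e-02 -1.30e-01 -1.54e+02]
turn [-0.09  0.03 26.  ]
```

```bash
python3 -m handwheel '[{"x":0.036,"y":-0.019,"z":-0.028,"wz":3},{"x":0.072,"y":-0.038,"z":-0.028,"wz":6},{"x":0.108,"y":-0.057,"z":-0.028,"wz":10},{"x":0.144,"y":-0.076,"z":-0.028,"wz":14},{"x":0.18,"y":-0.095,"z":-0.028,"wz":18},{"x":0.216,"y":-0.114,"z":-0.028,"wz":22},{"x":0.252,"y":-0.133,"z":-0.028,"wz":26},{"x":0.288,"y":-0.152,"z":-0.028,"wz":26},{"x":0.324,"y":-0.171,"z":-0.028,"wz":26},{"x":0.356,"y":-0.188,"z":-0.028,"wz":26}]' 0.087 20
python3 - <<'E'
from h import *
go((.542,.1355,.23),[.07995,.9968])
E
```

```text
t 0.1 pos [ 0.2371 -0.6047  0.2216] F [-0.2 -0.4 -0.3] w 87.0 gf 0.0
shift [ 554.1 -577.7   -7.5]
turn [-4.00e-02 -1.30e-01 -1.54e+02]
turn [-0.09  0.03 26.  ]invalid input at $[0]: expected keys x, y, z, wx, wy, wz
```

```bash
python3 -m handwheel '[{"x":0.04,"y":-0.02,"z":-0.028,"wx":0,"wy":0,"wz":5},{"x":0.108,"y":-0.057,"z":-0.028,"wx":0,"wy":0,"wz":10},{"x":0.144,"y":-0.076,"z":-0.028,"wx":0,"wy":0,"wz":14},{"x":0.18,"y":-0.095,"z":-0.028,"wx":0,"wy":0,"wz":18},{"x":0.216,"y":-0.114,"z":-0.028,"wx":0,"wy":0,"wz":22},{"x":0.252,"y":-0.133,"z":-0.028,"wx":0,"wy":0,"wz":26},{"x":0.288,"y":-0.152,"z":-0.028,"wx":0,"wy":0,"wz":26},{"x":0.356,"y":-0.188,"z":-0.028,"wx":0,"wy":0,"wz":26},{"x":0.356,"y":-0.188,"z":-0.028,"wx":0,"wy":0,"wz":26},{"x":0.356,"y":-0.188,"z":-0.028,"wx":0,"wy":0,"wz":26}]' 0.087 20
python3 - <<'E'
from h import *
go((.542,.1355,.23),[.07995,.9968])
E
```

```text
time: 0.93
position: [0.5019, -0.2967, 0.2503]
tool_rot: [-3.138, 0.122, -0.0]
ft_force: [1.0, 0.2, 0.8]
grip_width: 0.999
grip_force: 0.0
t 0.93 pos [ 0.5019 -0.2967  0.2503] F [1.  0.2 0.8] w 86.9 gf 0.0
shift [   6.6 -433.9   20.8]
turn [ 2.0000e-02 -9.0000e-02 -1.7985e+02]
turn [-0.06 -0.01  0.15]
```

```bash
python3 -m handwheel '[{"x":0.007,"y":-0.1,"z":0,"wx":0,"wy":0,"wz":0},{"x":0.007,"y":-0.2,"z":0,"wx":0,"wy":0,"wz":0},{"x":0.007,"y":-0.3,"z":0,"wx":0,"wy":0,"wz":0},{"x":0.007,"y":-0.38,"z":0,"wx":0,"wy":0,"wz":0},{"x":0.007,"y":-0.38,"z":0,"wx":0,"wy":0,"wz":0},{"x":0.007,"y":-0.38,"z":0,"wx":0,"wy":0,"wz":0},{"x":0.007,"y":-0.38,"z":0,"wx":0,"wy":0,"wz":0},{"x":0.007,"y":-0.38,"z":0,"wx":0,"wy":0,"wz":0},{"x":0.007,"y":-0.38,"z":0,"wx":0,"wy":0,"wz":0},{"x":0.007,"y":-0.38,"z":0,"wx":0,"wy":0,"wz":0}]'
python3 - <<'E'
from h import *
snap('wrist','w1.png')
s=ctrl.get_state();np.savez('pics/w1s.npz',p=s['position'],r=s['tool_rot'])
go((.542,.1355,.23),[.07995,.9968])
E
```

```text
time: 1.77
position: [0.5362, 0.0883, 0.2507]
tool_rot: [-3.135, 0.106, 0.0]
ft_force: [-0.8, 1.3, 0.0]
grip_width: 0.998
grip_force: 0.0
t 1.82 pos [0.5365 0.0853 0.2505] F [-0.4  0.4  0.2] w 86.9 gf 0.0
shift [  2.  -50.4  20.6]
turn [-5.000e-02 -2.500e-01 -1.794e+02]
turn [-0.16  0.03  0.6 ]
```

View pics/w1.png

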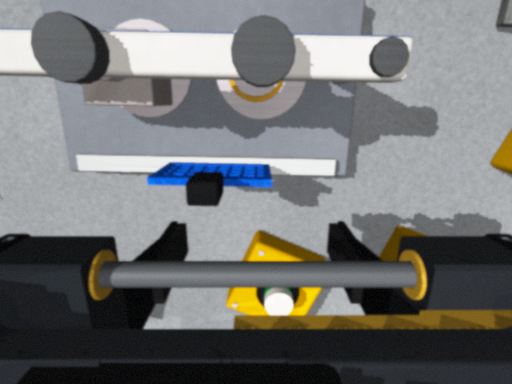

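The wrist picture shows the grip block spanning (187–223, 172–206). The cube is at upper left, with its front edge from (83,103) to (153,105). The guard is still clear of the fingers.

Run:
```python
from h import *
c=np.load('pics/w1.png.npz');s=np.load('pics/w1s.npz');M=R.from_rotvec(s['r']).as_matrix()
H=c['T'];C=M@H[:3,:3];o=M@H[:3,3]+s['p'];print('cam',o.round(3))
def ry(u,v,z): r=C@np.linalg.inv(c['K'])@[u,v,1];return (o+r*(z-o[2])/r[2])[:2]
def pr(p): q=c['K']@C.T@(np.array(p)-o);return (q[:2]/q[2]).round(1)
ey=np.array([.07995,.9968]);ex=np.array([ey[1],-ey[0]]);O=np.array([.6363,.1472]);L=lambda p:np.round([(p-O)@ex,(p-O)@ey],4)
g=O-.095*ex-.0185*ey
print(g,[pr([*(g+a*ex+b*ey),.165]) for a,b in((.012,.015),(-.012,.015),(-.012,-.015),(.012,-.015))])
print('panel ends',L(ry(150,183,.123)),L(ry(271,187,.123)),'cube fr',L(ry(83,103,.11)),L(ry(153,105,.11)))
```

```text
cam [0.617 0.079 0.413]
[0.54012492 0.13635445] [array([183.8, 181.1]), array([185.5, 206.3]), array([218.3, 206.7]), array([217.5, 181.4])]
panel ends [-0.0971  0.0431] [-0.1001 -0.0834] cube fr [-0.0177  0.1075] [-0.0189  0.037 ]
```

```bash
python3 -m handwheel '[{"x":0,"y":-0.03,"z":0,"wx":0,"wy":0,"wz":0.5},{"x":0,"y":-0.05,"z":0,"wx":0,"wy":0,"wz":0.5},{"x":0,"y":-0.05,"z":0,"wx":0,"wy":0,"wz":0.5},{"x":0,"y":-0.05,"z":0.03,"wx":0,"wy":0,"wz":0.5},{"x":0,"y":-0.05,"z":0.06,"wx":0,"wy":0,"wz":0.5},{"x":0,"y":-0.05,"z":0.09,"wx":0,"wy":0,"wz":0.5},{"x":0,"y":-0.05,"z":0.118,"wx":0,"wy":0,"wz":0.5},{"x":0,"y":-0.05,"z":0.118,"wx":0,"wy":0,"wz":0.5},{"x":0,"y":-0.05,"z":0.118,"wx":0,"wy":0,"wz":0.5},{"x":0,"y":-0.05,"z":0.118,"wx":0,"wy":0,"wz":0.5}]'
python3 - <<'E'
from h import *
go((.5401,.1355,.131),[.07995,.9968])
E
```

```text
time: 2.65
position: [0.5425, 0.1272, 0.134]
tool_rot: [-3.138, 0.141, -0.003]
ft_force: [0.6, 0.5, 0.2]
grip_width: 1.0
grip_force: 0.0
t 2.65 pos [0.5425 0.1272 0.134 ] F [0.6 0.5 0.2] w 87.0 gf 0.0
shift [-3.2 -8.   3. ]
turn [-1.7000e-01  1.0000e-02  1.7944e+02]
turn [-0.01 -0.11 -0.56]
```

```bash
python3 -m handwheel '[{"x":-0.002,"y":-0.008,"z":0.002,"wx":0,"wy":0,"wz":0},{"x":-0.002,"y":-0.008,"z":0.002,"wx":0,"wy":0,"wz":0},{"x":-0.002,"y":-0.008,"z":0.002,"wx":0,"wy":0,"wz":0}]'
python3 -m handwheel '[{"x":0,"y":0,"z":0,"wx":0,"wy":0,"wz":0},{"x":0,"y":0,"z":0,"wx":0,"wy":0,"wz":0},{"x":0,"y":0,"z":0,"wx":0,"wy":0,"wz":0},{"x":0,"y":0,"z":0,"wx":0,"wy":0,"wz":0},{"x":0,"y":0,"z":0,"wx":0,"wy":0,"wz":0},{"x":0,"y":0,"z":0,"wx":0,"wy":0,"wz":0},{"x":0,"y":0,"z":0,"wx":0,"wy":0,"wz":0},{"x":0,"y":0,"z":0,"wx":0,"wy":0,"wz":0}]' 0.01 15
python3 - <<'E'
from h import *
ey=np.array([.07995,.9968]);s=ctrl.get_state()
go(s['position']+np.append(.091*ey,0))
O=np.array([.6363,.1472]);print('grip y now',(s['position'][:2]-O)@ey)
E
```

```text
time: 2.9
position: [0.5407, 0.1372, 0.1319]
tool_rot: [-3.138, 0.137, -0.004]
ft_force: [0.1, -0.2, -0.3]
grip_width: 0.997
grip_force: 0.0
time: 3.57
position: [0.5402, 0.1361, 0.1305]
tool_rot: [3.138, -0.139, -0.0]
ft_force: [0.5, -0.4, 0.0]
grip_width: 0.482
grip_force: 0.0
t 3.57 pos [0.5402 0.1361 0.1305] F [ 0.5 -0.4  0. ] w 42.0 gf 0.0
shift [ -0.8 -91.   -0. ]
grip y now -0.01879387012097444
```

```bash
python3 -m handwheel '[{"x":0,"y":0,"z":0,"wx":0,"wy":0,"wz":0},{"x":0,"y":0,"z":0,"wx":0,"wy":0,"wz":0},{"x":0,"y":0,"z":0,"wx":0,"wy":0,"wz":0},{"x":0,"y":0,"z":0,"wx":0,"wy":0,"wz":0},{"x":0,"y":0,"z":0,"wx":0,"wy":0,"wz":0},{"x":0,"y":0,"z":0,"wx":0,"wy":0,"wz":0}]'
python3 -m handwheel '[{"x":0,"y":-0.015,"z":0,"wx":0,"wy":0,"wz":0},{"x":0,"y":-0.03,"z":0,"wx":0,"wy":0,"wz":0},{"x":0,"y":-0.045,"z":0,"wx":0,"wy":0,"wz":0},{"x":-0.001,"y":-0.06,"z":0,"wx":0,"wy":0,"wz":0},{"x":-0.001,"y":-0.075,"z":0,"wx":0,"wy":0,"wz":0},{"x":-0.001,"y":-0.091,"z":0,"wx":0,"wy":0,"wz":0},{"x":-0.001,"y":-0.091,"z":0,"wx":0,"wy":0,"wz":0},{"x":-0.001,"y":-0.091,"z":0,"wx":0,"wy":0,"wz":0},{"x":-0.001,"y":-0.091,"z":0,"wx":0,"wy":0,"wz":0}]'
python3 - <<'E'
from h import *
ey=np.array([.07995,.9968]);s=ctrl.get_state()
snap('top','top1.png');a=cv2.imread('pics/top1.png')[115:205,135:285]
cv2.imwrite('pics/z3.png',cv2.resize(a,None,fx=5,fy=5,interpolation=cv2.INTER_CUBIC))
O=np.array([.6363,.1472]);print('grip y now',(s['position'][:2]-O)@ey,s['grip_force'])
E
```

```text
time: 4.07
position: [0.5401, 0.1364, 0.1305]
tool_rot: [-3.138, 0.139, -0.0]
ft_force: [0.6, 2.8, -1.5]
grip_width: 0.349
grip_force: 15.0
time: 4.82
position: [0.5478, 0.2266, 0.1305]
tool_rot: [-3.138, 0.139, -0.002]
ft_force: [3.4, 2.2, -2.2]
grip_width: 0.341
grip_force: 15.0
grip y now 0.07202610004057304 15.003414500970393
```

```bash
python3 -m handwheel '[{"x":0,"y":0,"z":0,"wx":0,"wy":0,"wz":0},{"x":0,"y":0,"z":0,"wx":0,"wy":0,"wz":0},{"x":0,"y":0,"z":0,"wx":0,"wy":0,"wz":0},{"x":0,"y":0,"z":0,"wx":0,"wy":0,"wz":0},{"x":0,"y":0,"z":0,"wx":0,"wy":0,"wz":0},{"x":0,"y":0,"z":0,"wx":0,"wy":0,"wz":0},{"x":0,"y":0,"z":0,"wx":0,"wy":0,"wz":0}]' 0.087
python3 -m handwheel '[{"x":0,"y":0,"z":-0.03,"wx":0,"wy":0,"wz":0},{"x":0,"y":0,"z":-0.06,"wx":0,"wy":0,"wz":0},{"x":0,"y":0,"z":-0.09,"wx":0,"wy":0,"wz":0},{"x":0,"y":0,"z":-0.12,"wx":0,"wy":0,"wz":0},{"x":0,"y":0.1,"z":-0.12,"wx":0,"wy":0,"wz":0},{"x":0,"y":0.2,"z":-0.12,"wx":0,"wy":0,"wz":0},{"x":0,"y":0.2,"z":-0.12,"wx":0,"wy":0,"wz":0},{"x":0,"y":0.2,"z":-0.12,"wx":0,"wy":0,"wz":0},{"x":0,"y":0.2,"z":-0.12,"wx":0,"wy":0,"wz":0}]'
python3 -m handwheel '[{"x":0,"y":0.1,"z":0,"wx":0,"wy":0,"wz":0},{"x":0,"y":0.35,"z":0,"wx":0,"wy":0,"wz":0},{"x":0,"y":0.35,"z":0,"wx":0,"wy":0,"wz":0},{"x":0,"y":0.35,"z":0,"wx":0,"wy":0,"wz":0},{"x":0,"y":0.35,"z":0,"wx":0,"wy":0,"wz":0},{"x":0,"y":0.35,"z":0,"wx":0,"wy":0,"wz":0},{"x":0,"y":0.35,"z":0,"wx":0,"wy":0,"wz":0},{"x":0,"y":0.35,"z":0,"wx":0,"wy":0,"wz":0},{"x":0,"y":0.35,"z":0,"wx":0,"wy":0,"wz":0},{"x":0,"y":0.35,"z":0,"wx":0,"wy":0,"wz":0}]' 0
python3 - <<'E'
from h import *
snap('top','top2.png');a=cv2.imread('pics/top2.png')[115:205,135:285];b=cv2.imread('pics/top2.png')[115:205,320:440]
cv2.imwrite('pics/z4.png',cv2.resize(a,None,fx=5,fy=5,interpolation=cv2.INTER_CUBIC))
go((.537,-.320,.15),[.07995,.9968])
E
```

```text
time: 5.45
position: [0.5471, 0.2267, 0.1305]
tool_rot: [3.138, -0.139, -0.0]
ft_force: [0.4, 0.3, -0.6]
grip_width: 0.787
grip_force: 0.0
time: 6.2
position: [0.5289, 0.024, 0.2507]
tool_rot: [3.137, -0.143, 0.001]
ft_force: [0.6, -1.1, 0.2]
grip_width: 0.997
grip_force: 0.0
time: 7.03
position: [0.4959, -0.3273, 0.2497]
tool_rot: [3.136, -0.153, -0.003]
ft_force: [0.1, -0.1, 0.4]
grip_width: 0.326
grip_force: 0.0
t 7.08 pos [ 0.4973 -0.3235  0.2499] F [-0.1  0.4 -0.9] w 24.3 gf 0.0
shift [39.3 -7.2 99.9]
turn [1.0000e-01 3.0000e-02 1.7923e+02]
turn [-0.02  0.06 -0.77]
```

View pics/z4.png

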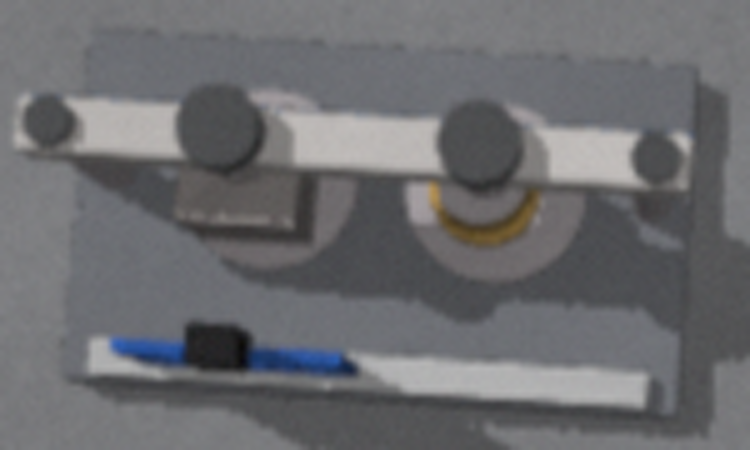

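The guard's panel now spans (111–345) and its grip is at (217,343), in front of the cube. The cube and gauge haven't moved. Next is the button.

```bash
python3 -m handwheel '[{"x":0.039,"y":-0.005,"z":0,"wx":0,"wy":0,"wz":0},{"x":0.039,"y":-0.005,"z":0.03,"wx":0,"wy":0,"wz":0},{"x":0.039,"y":-0.005,"z":0.06,"wx":0,"wy":0,"wz":0},{"x":0.039,"y":-0.005,"z":0.09,"wx":0,"wy":0,"wz":0},{"x":0.039,"y":-0.005,"z":0.12,"wx":0,"wy":0,"wz":0},{"x":0.039,"y":-0.005,"z":0.14,"wx":0,"wy":0,"wz":0},{"x":0.039,"y":-0.005,"z":0.15,"wx":0,"wy":0,"wz":0},{"x":0.039,"y":-0.005,"z":0.15,"wx":0,"wy":0,"wz":0},{"x":0.039,"y":-0.005,"z":0.15,"wx":0,"wy":0,"wz":0}]'
python3 - <<'E'
from h import *
go((.537,-.320,.072))
E
```

```text
time: 7.83
position: [0.5386, -0.3184, 0.1012]
tool_rot: [-3.138, 0.137, -0.001]
ft_force: [-0.4, 0.3, 0.8]
grip_width: -0.002
grip_force: 0.0
t 7.83 pos [ 0.5386 -0.3184  0.1012] F [-0.4  0.3  0.8] w -0.1 gf 0.0
shift [-1.4  1.8 29.2]
```

Lowering slowly onto the button, stopping at about 4 mm of travel to check contact height.

```bash
python3 -m handwheel '[{"x":-0.001,"y":0.001,"z":0.008,"wx":0,"wy":0,"wz":0},{"x":-0.001,"y":0.001,"z":0.014,"wx":0,"wy":0,"wz":0},{"x":-0.001,"y":0.001,"z":0.017,"wx":0,"wy":0,"wz":0},{"x":-0.001,"y":0.001,"z":0.017,"wx":0,"wy":0,"wz":0},{"x":-0.001,"y":0.001,"z":0.017,"wx":0,"wy":0,"wz":0}]'
python3 -m handwheel '[{"x":0,"y":0,"z":0.002,"wx":0,"wy":0,"wz":0},{"x":0,"y":0,"z":0.004,"wx":0,"wy":0,"wz":0},{"x":0,"y":0,"z":0.006,"wx":0,"wy":0,"wz":0},{"x":0,"y":0,"z":0.006,"wx":0,"wy":0,"wz":0},{"x":0,"y":0,"z":0.006,"wx":0,"wy":0,"wz":0}]'
```

```text
time: 8.25
position: [0.5367, -0.3205, 0.0836]
tool_rot: [3.138, -0.14, 0.0]
ft_force: [-0.3, -0.0, 0.3]
grip_width: 0.009
grip_force: 0.0
time: 8.67
position: [0.5372, -0.3207, 0.0784]
tool_rot: [3.138, -0.139, 0.002]
ft_force: [-0.9, 0.9, 5.1]
grip_width: 0.005
grip_force: 2.7
```

```bash
python3 -m handwheel '[{"x":0,"y":0,"z":0.0015,"wx":0,"wy":0,"wz":0},{"x":0,"y":0,"z":0.003,"wx":0,"wy":0,"wz":0},{"x":0,"y":0,"z":0.0045,"wx":0,"wy":0,"wz":0},{"x":0,"y":0,"z":0.006,"wx":0,"wy":0,"wz":0},{"x":0,"y":0,"z":0.0065,"wx":0,"wy":0,"wz":0},{"x":0,"y":0,"z":0.0065,"wx":0,"wy":0,"wz":0},{"x":0,"y":0,"z":0.0065,"wx":0,"wy":0,"wz":0},{"x":0,"y":0,"z":0.0065,"wx":0,"wy":0,"wz":0},{"x":0,"y":0,"z":0.0065,"wx":0,"wy":0,"wz":0},{"x":0,"y":0,"z":0.0065,"wx":0,"wy":0,"wz":0}]'
python3 -m handwheel '[{"x":0,"y":0,"z":0,"wx":0,"wy":0,"wz":0},{"x":0,"y":0,"z":0,"wx":0,"wy":0,"wz":0},{"x":0,"y":0,"z":0,"wx":0,"wy":0,"wz":0},{"x":0,"y":0,"z":0,"wx":0,"wy":0,"wz":0},{"x":0,"y":0,"z":0,"wx":0,"wy":0,"wz":0},{"x":0,"y":0,"z":0,"wx":0,"wy":0,"wz":0},{"x":0,"y":0,"z":0,"wx":0,"wy":0,"wz":0},{"x":0,"y":0,"z":0,"wx":0,"wy":0,"wz":0}]'
python3 - <<'E'
from h import *
snap('side','s3.png');a=cv2.imread('pics/s3.png')[260:384,250:420]
cv2.imwrite('pics/z5.png',cv2.resize(a,None,fx=4,fy=4,interpolation=cv2.INTER_CUBIC))
E
```

```text
time: 9.5
position: [0.5372, -0.3208, 0.0726]
tool_rot: [3.138, -0.139, 0.002]
ft_force: [-1.9, 1.1, 8.6]
grip_width: 0.009
grip_force: 4.1
time: 10.17
position: [0.5372, -0.3207, 0.0726]
tool_rot: [3.138, -0.139, 0.002]
ft_force: [-2.1, 1.2, 8.1]
grip_width: 0.006
grip_force: 4.0
```

View pics/z5.png

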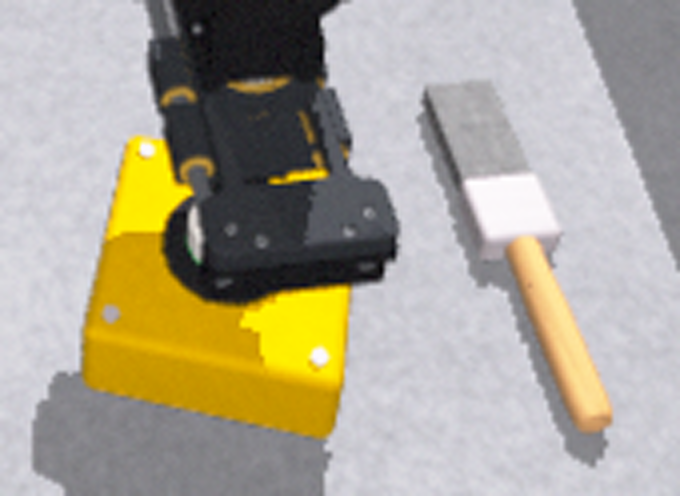

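The gripper hides most of the button: white shows at crop (195,235), with at most a sliver of green below it. The 8.3 N force and z = 72.6 mm agree with half travel, and the brush hasn't moved. Handing in.

```bash
python3 -c "
from bench import ctrl
print(ctrl.close_job())"
```

```text
the job is handed in; nothing more can be done
None
```

I slid the guard to within a few millimetres of centred in front of the mortar cube, then pressed the button to about half travel (TCP at 72.6 mm, about 8.3 N) and handed the job in while holding it; no verdict was returned.

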